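Check the blower switch at the packing station

ROBOT

A 6-joint arm with a two-finger parallel gripper is mounted at the origin on the work surface; the furniture and walls round the work are solid. World frame = base frame: x ahead of the robot, y to its left, z up, the work surface at z = 0. Lengths are in m, angles in rad, forces in N, time in s.
With the tool pointing down it reaches from about 0.375 to 0.975 m from the base axis. Payload 3.8 kg.
Tool frame: the origin (TCP) lies midway between the tips of the shut fingers; the grasp point (between the pads) lies 19 mm behind it; z points along the fingers, y is the line along which they close (so a half turn about z gives the same grasp; the last joint's range is limited). The gripper opens to 88 mm and grips with 3 to 60 N. Pads are 18 mm wide; open, the fingers measure 123 mm over their backs; the gripper's body (75 mm by 187 mm) begins 45 mm behind the grasp point.
Start: joints at [-1.217, 0.264, 1.604, -0, 1.274, -0.037], TCP at [0.257, -0.624, 0.239] pointing down, gripper open.
Joint ranges: [-2.63, 2.63], [-0.94, 2.18], [0.31, 2.57], [-1.31, 4.45], [0, 2.66], [-2.55, 2.55]. Speed limits (rad/s): [2.57, 2.57, 3.14, 3.14, 3.14, 3.14].

INTERFACE

Orientations are given as a unit quaternion [w, x, y, z].
In Python, from cell import status, vision, arm gives the robot as it stands. The module is installed in compiled form; this text tells all that it offers.
- The arm moves only by the tool arm_command, never from a script. Its argument "deltas" is a list of rows, each an object of numbers: "fingers": the gripper command: -1 is shut, 1 is fully open, values between are in proportion; "tx", "ty", "tz": the shift along the tool's x, y, z scaled (see below); "roll": the turn about the tool's z scaled (see below). In form: [{"fingers": .., "tx": .., "ty": .., "tz": .., "roll": ..}, ...]. A call has 1 to 12 rows; each row shifts and turns the commanded pose from where the row before left it, along the tool's axes as they then stand; what a row does not reach is not made up. The controller multiplies each number of a shift by 0.2 m and each number of a turn by pi/2 rad. A row lasts 1/8 s, in which the tool goes at most 62.5 mm and 10.7 degrees, less where a joint would pass 70% of its speed; a pose out of reach is approached as far as the arm can. A call with a number of a shift or a turn outside -1 to 1 is refused whole. A call with a gripper value outside its range is refused whole. The fingers move at their own pace and stop on an object; "squeeze" is the grip in N (left out, the last holds). Time passes only in rows, so rows that do not move let the fingers close. It gives the time, the measured TCP pose, the force, the opening and the grip force at its end, in the units of the state.
- status.sense(): the state, without advancing time (a new reading comes with each control period).
- vision.snapshot(name): name is "scene" or "side" or "wrist"; returns (picture, depth): 480x640x3 uint8, red, green, blue; 480x640 float32, m along the optical axis (not along the pixel's ray), 0 where there is no reading.
- vision.calibration(name): a dict with "mtx" (3x3 intrinsics, pixels), "view" (4x4, takes a point from world to camera coordinates). Camera axes: x right, y up, looking along -z (the intrinsics and any distortion apply to the point x, -y, -z); pixel columns grow to the right and rows downward; lengths in m; the calibration is good to about 2 mm. A picture is of the moment at which its call begins: read the wrist's pose just before it. calibration takes no time and is no camera call; for the wrist camera it gives the pose at the moment of the call.
- arm.hand_in(): hands the job in; it is judged then, once.
The state is a dict: "clock": time; "joint_pos": joint angles; "qvel": joint speeds; "tau": joint torques, N m; "tcp_pos": TCP position; "tcp_rot": TCP orientation; "wrist_force": force on the tool from outside, world axes, zero at the start; "wrist_torque": the same for the moment, N m; "grip_width": opening from 0.0 (shut) to 1.0 (fully open); "grip_force": force on a finger pad.
Only numpy, scipy, OpenCV 4.12 (cv2) and the standard library are available. Lean on these libraries where they do the work, as an engineer would, in place of code of your own. Each camera call takes 0.05 s, during which the arm holds its last target. There are 200 camera calls.

TASK

Do the start-of-shift check of the air-blower switch, the box with the green knob: pull the green knob straight up until it clicks out to its stop, let go so that it stays out by itself with nothing touching it, then push it all the way back in. Leave the black knob on the other box alone.

Things in the scene. Friction and masses are not known exactly. Their poses are not given: they have to be found in the camera images.
- green_knob_grip (a point): Centre of the round head of the green knob; moves with it (88 mm above the bench when in, 106 mm out). Head 33 mm in diameter here, 36 mm at its flat top, 28 mm tall: top 14 mm above this point, underside 14 mm below. It slides vertically 18 mm on a stem in the middle of the top of a fixed grey box (92 x 78 mm, 58 mm high); knob in, the box top is 30 mm below this point.
- green_knob (a joint): How far the green knob is pulled out, in m: 0 = pushed fully in, 0.018 = pulled out to its stop. An over-centre spring holds it at either end: from each end it takes about 6 N to move it, and once past half-way it snaps on to the other end and stays there.
- black_knob_grip (a point): The same point on the black knob of a second, identical box, to be left alone. The boxes may stand either way round, 0.14 m apart or more. Behind each (away from the robot) lies a loose bystander about 0.12 m off: a yellow box cutter by the green knob, a yellow tub 70 mm high by the black one.
- black_knob (a joint): How far the black knob is pulled out, in m; 0 = fully in, where it starts and must remain.
Mind the look-alikes: they are no part of the job. What is shaped like the part that bears black_knob_grip but blue is not meant.

How it is judged:
On the way:
1. the green knob is out at its detent and stays there with the fingers touching nothing (value of joint green_knob above 0.014 m and contact force between each of the arm, the fingers and anything else below 0.3 N), for 0.2 s.
At the end, for the whole second after the job is handed in: After having stood out by itself (pulled out at least 14 mm, nothing touching it), the green knob is back fully in (within 3 mm), and the black knob is still in (within 3 mm) (value of joint each of green_knob, black_knob below 0.003 m).
It fails at once if the black knob is pulled out more than 5 mm (value of joint black_knob above 0.005 m).
It also fails if it takes over 32 s, if anything falls off the work surface, if the arm or the gripper's body presses on something with over 40 N, if the wrist force passes 120 N, or if a joint passes its speed limit or range.

## Working session

There is one attempt and no reset: what is moved stays moved. The work goes in short steps, Python scripts to look and compute and a tool call to move; the robot and the scene stay as the last step left them, time stands still between calls to the robot, and variables do not carry over. Pictures are saved under pics/ and viewed, at most 10 in all, crops included, and the job is handed in when it is done.

Besides the shell and the picture viewer there is one more tool, called after "Emit:" by a JSON object that holds its "method" and its "body". arm_command: Moves the arm, as the interface text tells. Its arguments: {"type":"object","properties":{"deltas":{"type":"array"},"squeeze":{"type":"number"}},"required":["deltas"]}

```bash
mkdir -p pics; cat > h.py <<'E'
import numpy as np, cv2
from cell import status, vision, arm
def snap(n):
    c=vision.calibration(n); p,d=vision.snapshot(n); return p,d,c
def world(d,c):
    K=np.array(c["mtx"]);V=np.array(c["view"])
    v,u=np.mgrid[:480,:640]
    P=np.stack([(u-K[0,2])/K[0,0]*d,-(v-K[1,2])/K[1,1]*d,-d,np.ones_like(d)],-1)
    return (P@np.linalg.inv(V).T)[...,:3]
E
python3 - <<'E'
from h import *
s=status.sense();print(s)
ims=[]
for n in("scene","side"):
    p,d,c=snap(n);W=world(d,c);np.savez(n+".npz",p=p,W=W,d=d);print(n,{k:v for k,v in c.items() if k not in("mtx","view")})
    cv2.imwrite(f"pics/{n}0.png",p[...,::-1])
    h=cv2.cvtColor(p,cv2.COLOR_RGB2HSV)
    m=((h[...,0]>38)&(h[...,0]<88)&(h[...,1]>90)&(h[...,2]>40)&(d>0)).astype(np.uint8)
    k,l,st,ce=cv2.connectedComponentsWithStats(m)
    for i in range(1,k):
        if st[i,4]>40:
            q=W[l==i];print(st[i],q.min(0).round(3),q.max(0).round(3),np.median(q,0).round(3))
E
```

```text
{'clock': 0.0, 'joint_pos': array([-1.21694326e+00,  2.64748716e-01,  1.60537949e+00,  5.01962279e-06,
        1.27370037e+00, -3.68515140e-02]), 'qvel': array([-0.00027599, -0.00146858, -0.00024235, -0.00054102, -0.00064123,
       -0.00120419]), 'tau': array([ 2.81113382e-03, -5.02102983e+01, -3.56875992e+01,  7.30980118e-02,
        2.93510291e-02, -1.55690946e-04]), 'tcp_pos': array([ 0.2568484 , -0.62344711,  0.23738804]), 'tcp_rot': array([-1.10432785e-03,  9.80978877e-01,  1.94111292e-01, -1.74088002e-04]), 'wrist_force': array([ 0.19946682, -1.01157821,  1.03027408]), 'wrist_torque': array([-0.02333777, -0.03251991, -0.03617212]), 'grip_force': 0.0, 'grip_width': 1.0007626486143248}
scene {}
[  410     0   222   280 24850] [ 0.054 -0.634 -0.005] [0.762 0.072 0.597] [ 0.14  -0.008  0.394]
[591 135  28  13 166] [ 0.361 -0.868  0.036] [ 0.459 -0.799  0.074] [ 0.414 -0.838  0.047]
[547 137  13  11  90] [ 0.387 -0.77   0.018] [ 0.515 -0.563  0.132] [ 0.397 -0.574  0.126]
[362 138  27  21 397] [ 0.675 -1.143 -0.892] [ 2.003 -0.202  0.024] [ 0.709 -0.241  0.02 ]
[321 167  15  16 188
[... 1404 characters left out ...]
69]
[450 163  51  30 517] [0.063 0.017 0.166] [0.159 0.129 0.263] [0.112 0.111 0.243]
[171 188  33  22 509] [ 0.673 -0.321 -0.003] [ 0.762 -0.203  0.025] [ 0.712 -0.235  0.02 ]
[ 448  190   95   90 3021] [-0.095 -0.056  0.001] [0.106 0.109 0.17 ] [0.026 0.058 0.071]
[230 211  17  18 255] [ 0.543 -0.024  0.075] [0.577 0.013 0.104] [0.559 0.003 0.098]
[455 226  13  10  51] [ 0.041 -0.092  0.009] [ 0.078 -0.046  0.015] [ 0.06  -0.068  0.012]
[500 231   9  25  48] [0.01  0.063 0.04 ] [0.019 0.072 0.093] [0.015 0.067 0.063]
[530 265  14  12  55] [-0.08   0.069  0.004] [-0.04   0.1    0.013] [-0.057  0.086  0.01 ]
[ 81 457  55  23 928] [ 0.646  0.488 -0.002] [0.736 0.573 0.072] [0.677 0.558 0.068]
```

View pics/scene0.png

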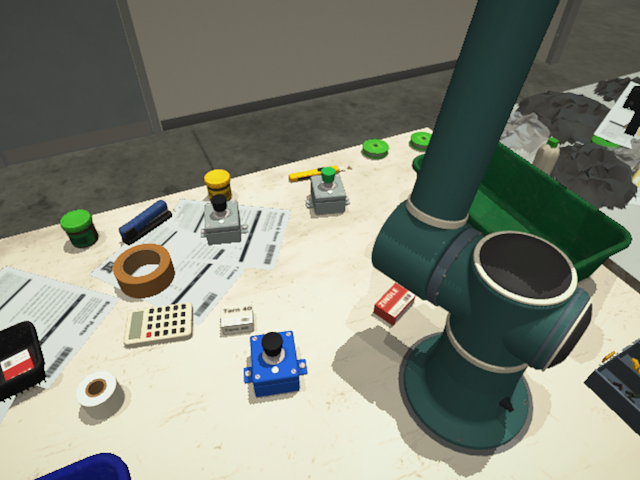

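View pics/side0.png

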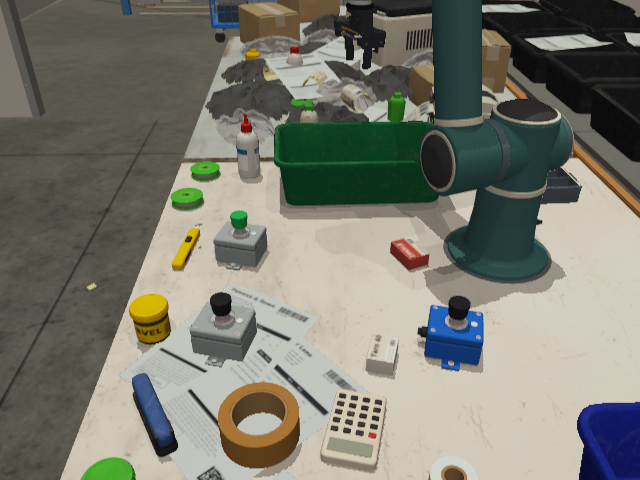

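The green knob is at scene pixel (328,174) and side pixel (239,219), on the grey box beside the box cutter. The black knob's box is about 0.2 m to its left, and the blue box is a decoy. Next I'll fit the knob centre and check what stands along the path.

```bash
python3 - <<'E'
from h import *
for n,(x,y,w,hh) in {"scene":(318,164,21,22),"side":(227,208,24,24)}.items():
    D=np.load(n+".npz");p=D["p"];W=D["W"]
    h=cv2.cvtColor(p,cv2.COLOR_RGB2HSV);sl=(slice(y,y+hh),slice(x,x+w))
    m=(h[sl][...,0]>38)&(h[sl][...,0]<88)&(h[sl][...,1]>90)
    q=W[sl][m];q=q[(q[:,2]>.07)&(q[:,2]<.12)&(abs(q[:,0]-.56)<.05)];t=q[q[:,2]>.097]
    print(n,len(q),len(t),"top c",((t.min(0)+t.max(0))/2).round(4),t.mean(0).round(4),np.ptp(t,axis=0).round(3),q[:,2].max())
    for nm,b in {"black":(205,190,30,25) if n=="scene" else (205,290,35,30)}.items():
        x2,y2,w2,h2=b;Q=W[y2:y2+h2,x2:x2+w2].reshape(-1,3);Q=Q[(Q[:,2]>.096)&(Q[:,2]<.11)];print("black",np.median(Q,0).round(3))
    Q=W.reshape(-1,3)
    k=(Q[:,0]>.2)&(Q[:,0]<.68)&(Q[:,1]<.05)&(Q[:,1]>-.7)&(Q[:,2]>.11)&(Q[:,2]<.5)
    print("tall",Q[k].min(0).round(2) if k.any() else 0,Q[k].max(0).round(2) if k.any() else 0, np.histogram(Q[k][:,2],bins=[.11,.15,.2,.25,.3,.5])[0])
E
```

```text
scene 179 108 top c [ 0.56   -0.0057  0.1009] [ 0.5589 -0.0057  0.1008] [0.037 0.034 0.007] 0.1043515993308356
black [0.566 0.269 0.101]
tall [ 0.2  -0.59  0.11] [ 0.49 -0.18  0.34] [1486    0   60  179  328]
side 255 136 top c [ 0.5601 -0.0059  0.1008] [ 0.5594 -0.0042  0.101 ] [0.034 0.037 0.007] 0.10442491595707037
black [0.568 0.27  0.101]
tall [ 0.2  -0.7   0.11] [ 0.6  -0.18  0.42] [2302   33   74  275 1544]
```

Emit:
{"method": "arm_command", "body": {"deltas": [{"fingers": 1, "tx": 0.215, "ty": -0.19, "tz": -0.1}, {"fingers": 1, "tx": 0.215, "ty": -0.19, "tz": -0.1}, {"fingers": 1, "tx": 0.215, "ty": -0.19}, {"fingers": 1, "tx": 0.215, "ty": -0.19}, {"fingers": 1, "tx": 0.215, "ty": -0.19}, {"fingers": 1, "tx": 0.215, "ty": -0.19}, {"fingers": 1, "tx": 0.215, "ty": -0.19}, {"fingers": 1, "tx": 0.215, "ty": -0.19}, {"fingers": 1, "tx": 0.215, "ty": -0.19}, {"fingers": 1, "tx": 0.215, "ty": -0.19}, {"fingers": 1, "tx": 0.215, "ty": -0.19}, {"fingers": 1, "tx": 0.215, "ty": -0.19}]}}

```text
$.deltas[0]: bad value
```

Emit:
{"method": "arm_command", "body": {"deltas": [{"fingers": 1, "tx": 0.215, "ty": -0.19, "tz": -0.1, "roll": 0}, {"fingers": 1, "tx": 0.215, "ty": -0.19, "tz": -0.1, "roll": 0}, {"fingers": 1, "tx": 0.215, "ty": -0.19, "tz": 0, "roll": 0}, {"fingers": 1, "tx": 0.215, "ty": -0.19, "tz": 0, "roll": 0}, {"fingers": 1, "tx": 0.215, "ty": -0.19, "tz": 0, "roll": 0}, {"fingers": 1, "tx": 0.215, "ty": -0.19, "tz": 0, "roll": 0}, {"fingers": 1, "tx": 0.215, "ty": -0.19, "tz": 0, "roll": 0}, {"fingers": 1, "tx": 0.215, "ty": -0.19, "tz": 0, "roll": 0}, {"fingers": 1, "tx": 0.215, "ty": -0.19, "tz": 0, "roll": 0}, {"fingers": 1, "tx": 0.215, "ty": -0.19, "tz": 0, "roll": 0}, {"fingers": 1, "tx": 0.215, "ty": -0.19, "tz": 0, "roll": 0}, {"fingers": 1, "tx": 0.215, "ty": -0.19, "tz": 0, "roll": 0}]}}

```text
clock: 1.6
tcp_pos: [0.5608, -0.0041, 0.2783]
tcp_rot: [0.0, 0.981, 0.194, -0.0]
wrist_force: [-0.6, -0.7, 0.3]
grip_width: 1.001
grip_force: 0.0
```

Now a wrist look to refine the knob centre.

```bash
python3 - <<'E'
from h import *
p,d,c=snap("wrist");s=status.sense();W=world(d,c);cv2.imwrite("pics/w1.png",p[...,::-1])
h=cv2.cvtColor(p,cv2.COLOR_RGB2HSV)
m=(h[...,0]>38)&(h[...,0]<88)&(h[...,1]>90)&(W[...,2]>.096)&(W[...,2]<.107)&(abs(W[...,0]-.56)<.05)&(abs(W[...,1])<.05)
q=W[m].astype(np.float32);(cx,cy),r=cv2.minEnclosingCircle(q[:,:2]);print(len(q),cx,cy,r,q.mean(0))
D=np.array([cx,cy])-s["tcp_pos"][:2];a=2*np.arctan2(s["tcp_rot"][2],s["tcp_rot"][1])
print(s["tcp_pos"],"tx,ty units",(D[0]*np.cos(a)+D[1]*np.sin(a))/.2,(D[0]*np.sin(a)-D[1]*np.cos(a))/.2)
E
```

```text
Traceback (most recent call last):
cv2.error: OpenCV(4.12.0) /io/opencv/modules/imgproc/src/shapedescr.cpp:201: error: (-215:Assertion failed) count >= 0 && (depth == CV_32F || depth == CV_32S) in function 'minEnclosingCircle'
```

View pics/w1.png

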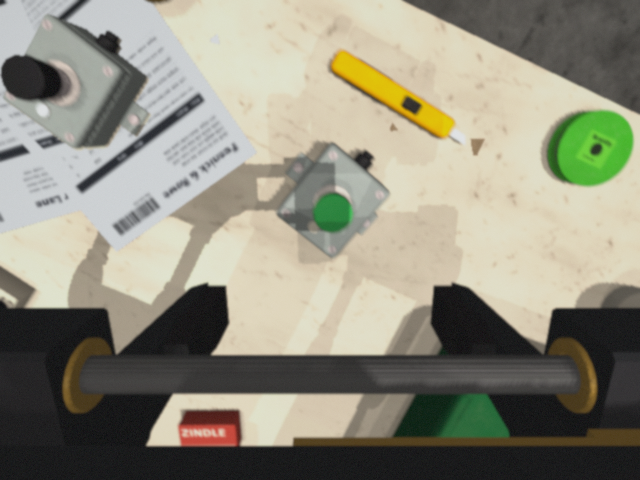

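The green knob is at (333,212), nearly centred between the fingers, which are symmetric about column 330. The mask found no usable points, so I'll intersect the pixel ray with the knob's top plane.

```bash
python3 - <<'E'
from h import *
s=status.sense();c=vision.calibration("wrist");p=cv2.imread("pics/w1.png")[...,::-1].copy()
h=cv2.cvtColor(p,cv2.COLOR_RGB2HSV);m=((h[...,0]>38)&(h[...,0]<88)&(h[...,1]>90)).astype(np.uint8)
k,l,st,ce=cv2.connectedComponentsWithStats(m);i=l[212,333];print(st[i],ce[i])
K=np.array(c["mtx"]);I=np.linalg.inv(np.array(c["view"]));u,v=ce[i]
r=I[:3,:3]@[(u-K[0,2])/K[0,0],-(v-K[1,2])/K[1,1],-1]
P=I[:3,3]+r*(.099-I[2,3])/r[2];print(P)
D=P[:2]-s["tcp_pos"][:2];a=2*np.arctan2(s["tcp_rot"][2],s["tcp_rot"][1])
print(s["tcp_pos"],"tx,ty units",(D[0]*np.cos(a)+D[1]*np.sin(a))/.2,(D[0]*np.sin(a)-D[1]*np.cos(a))/.2)
E
```

```text
[ 313  194   40   38 1140] [332.37807018 212.49122807]
[5.65299915e-01 6.94809060e-05 9.90000000e-02]
[0.56313337 0.00189512 0.27818005] tx,ty units 0.006498072607033041 0.012587581259059158
```

Emit:
{"method": "arm_command", "body": {"deltas": [{"fingers": 1, "tx": 0, "ty": 0, "tz": 0.2, "roll": 0}, {"fingers": 1, "tx": 0, "ty": 0, "tz": 0.2, "roll": 0}, {"fingers": 1, "tx": 0, "ty": 0, "tz": 0.2, "roll": 0}, {"fingers": 1, "tx": 0, "ty": 0, "tz": 0.15, "roll": 0}, {"fingers": 1, "tx": 0, "ty": 0, "tz": 0, "roll": 0}, {"fingers": 1, "tx": 0, "ty": 0, "tz": 0, "roll": 0}]}}

```text
clock: 2.4
tcp_pos: [0.5611, -0.0061, 0.1297]
tcp_rot: [0.0, 0.981, 0.194, 0.001]
wrist_force: [-0.5, 0.5, -0.7]
grip_width: 1.0
grip_force: 0.0
```

```bash
python3 - <<'E'
from h import *
s=status.sense();c=vision.calibration("wrist");p,d=vision.snapshot("wrist");cv2.imwrite("pics/w2.png",p[...,::-1])
h=cv2.cvtColor(p,cv2.COLOR_RGB2HSV);m=((h[...,0]>38)&(h[...,0]<88)&(h[...,1]>90)).astype(np.uint8)
k,l,st,ce=cv2.connectedComponentsWithStats(m)
K=np.array(c["mtx"]);I=np.linalg.inv(np.array(c["view"]));a=2*np.arctan2(s["tcp_rot"][2],s["tcp_rot"][1])
for i in range(1,k):
  if st[i,4]>300:
    u,v=ce[i];r=I[:3,:3]@[(u-K[0,2])/K[0,0],-(v-K[1,2])/K[1,1],-1]
    P=I[:3,3]+r*(.099-I[2,3])/r[2];D=P[:2]-s["tcp_pos"][:2]
    print(st[i],P,(D[0]*np.cos(a)+D[1]*np.sin(a))/.2,(D[0]*np.sin(a)-D[1]*np.cos(a))/.2)
print(s["tcp_pos"],s["wrist_force"])
E
```

```text
[ 299  238   70   73 3856] [ 0.56306606 -0.00820672  0.099     ] 0.005047780603144613 0.013471395562601943
[ 0.56110656 -0.0060999   0.12965789] [-0.50759545  0.49208867 -0.6658201 ]
```

View pics/w2.png

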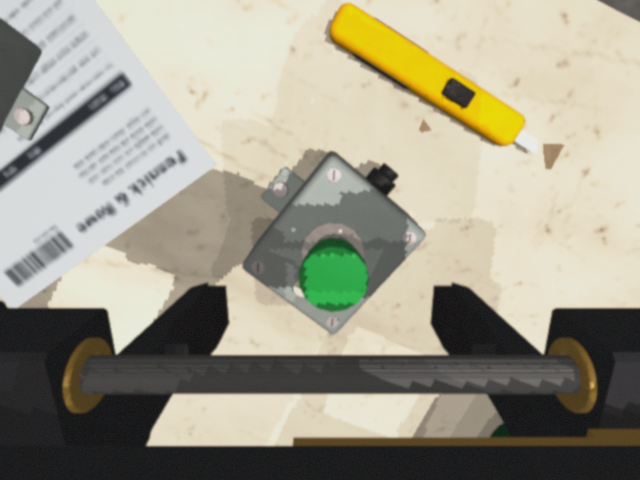

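The knob is at (334,274), within about 2 mm of the finger midline. I'll go down around it and close.

Emit:
{"method": "arm_command", "body": {"deltas": [{"fingers": 1, "tx": 0, "ty": 0.01, "tz": 0.15, "roll": 0}, {"fingers": 1, "tx": 0, "ty": 0, "tz": 0.1, "roll": 0}, {"fingers": 1, "tx": 0, "ty": 0, "tz": 0.05, "roll": 0}, {"fingers": 1, "tx": 0, "ty": 0, "tz": 0, "roll": 0}, {"fingers": -1, "tx": 0, "ty": 0, "tz": 0, "roll": 0}, {"fingers": -1, "tx": 0, "ty": 0, "tz": 0, "roll": 0}, {"fingers": -1, "tx": 0, "ty": 0, "tz": 0, "roll": 0}, {"fingers": -1, "tx": 0, "ty": 0, "tz": 0, "roll": 0}, {"fingers": -1, "tx": 0, "ty": 0, "tz": 0, "roll": 0}, {"fingers": -1, "tx": 0, "ty": 0, "tz": 0, "roll": 0}], "squeeze": 30}}

```text
clock: 3.7
tcp_pos: [0.5614, -0.0082, 0.0687]
tcp_rot: [0.0, 0.981, 0.194, 0.0]
wrist_force: [-0.7, -1.3, 0.6]
grip_width: 0.364
grip_force: 29.7
```

Emit:
{"method": "arm_command", "body": {"deltas": [{"fingers": -1, "tx": 0, "ty": 0, "tz": -0.02, "roll": 0}, {"fingers": -1, "tx": 0, "ty": 0, "tz": -0.02, "roll": 0}, {"fingers": -1, "tx": 0, "ty": 0, "tz": -0.02, "roll": 0}, {"fingers": -1, "tx": 0, "ty": 0, "tz": -0.02, "roll": 0}, {"fingers": -1, "tx": 0, "ty": 0, "tz": -0.01, "roll": 0}, {"fingers": -1, "tx": 0, "ty": 0, "tz": 0, "roll": 0}, {"fingers": -1, "tx": 0, "ty": 0, "tz": 0, "roll": 0}]}}

```text
clock: 4.58
tcp_pos: [0.5614, -0.0081, 0.0867]
tcp_rot: [0.0, 0.981, 0.194, 0.0]
wrist_force: [1.7, -4.5, -1.6]
grip_width: 0.361
grip_force: 29.8
```

Emit:
{"method": "arm_command", "body": {"deltas": [{"fingers": 1, "tx": 0, "ty": 0, "tz": 0, "roll": 0}, {"fingers": 1, "tx": 0, "ty": 0, "tz": 0, "roll": 0}, {"fingers": 1, "tx": 0, "ty": 0, "tz": 0, "roll": 0}, {"fingers": 1, "tx": 0, "ty": 0, "tz": 0, "roll": 0}, {"fingers": 1, "tx": 0, "ty": 0, "tz": 0, "roll": 0}, {"fingers": 1, "tx": 0, "ty": 0, "tz": -0.15, "roll": 0}, {"fingers": 1, "tx": 0, "ty": 0, "tz": -0.15, "roll": 0}, {"fingers": 1, "tx": 0, "ty": 0, "tz": 0, "roll": 0}, {"fingers": 1, "tx": 0, "ty": 0, "tz": 0, "roll": 0}]}}

```text
clock: 5.7
tcp_pos: [0.5608, -0.0077, 0.146]
tcp_rot: [-0.0, 0.981, 0.194, -0.0]
wrist_force: [-0.7, 0.7, 0.3]
grip_width: 1.002
grip_force: 0.0
```

```bash
cat > k.py <<'E'
from h import *
import sys
p,d,c=snap("side");W=world(d,c);cv2.imwrite(f"pics/{sys.argv[1]}.png",cv2.resize(p[150:320,140:340,::-1],None,fx=3,fy=3))
h=cv2.cvtColor(p,cv2.COLOR_RGB2HSV)
m=(h[...,0]>38)&(h[...,0]<88)&(h[...,1]>90)&(np.abs(W-[.56,-.006,.1]).max(-1)<.04)
q=W[m];print(len(q),"z max,95,50",q[:,2].max(),np.percentile(q[:,2],[95,50]))
s=status.sense();print(s["clock"],s["tcp_pos"],s["wrist_force"])
E
python3 k.py s2
```

```text
221 z max,95,50 0.12274845351670727 [0.12091361 0.11463677]
5.75 [ 0.56027856 -0.0077114   0.14533872] [ 0.51693948 -0.22272156 -0.61054549]
```

View pics/s2.png

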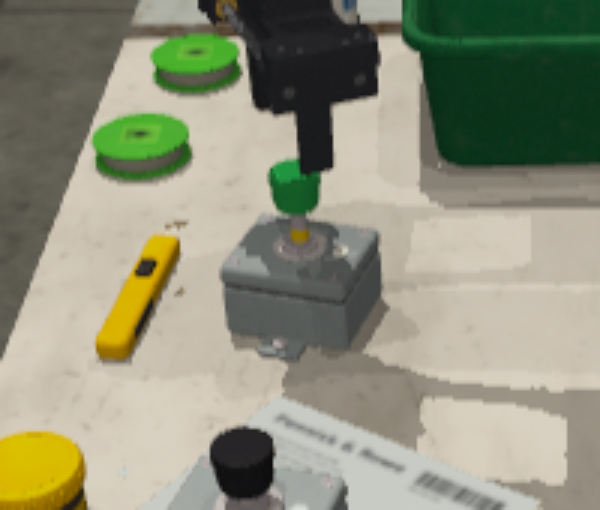

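The knob stands out alone: the crop shows it at about (296,185) with the stem visible, and its top is at 0.120 m. Now I'll shut the fingers and push it down.

Emit:
{"method": "arm_command", "body": {"deltas": [{"fingers": -1, "tx": 0, "ty": 0, "tz": 0, "roll": 0}, {"fingers": -1, "tx": 0, "ty": 0, "tz": 0, "roll": 0}, {"fingers": -1, "tx": 0, "ty": 0, "tz": 0, "roll": 0}, {"fingers": -1, "tx": 0, "ty": 0, "tz": 0, "roll": 0}, {"fingers": -1, "tx": 0, "ty": 0, "tz": 0, "roll": 0}, {"fingers": -1, "tx": 0, "ty": 0, "tz": 0.09, "roll": 0}, {"fingers": -1, "tx": 0, "ty": 0, "tz": 0.04, "roll": 0}, {"fingers": -1, "tx": 0, "ty": 0, "tz": 0.03, "roll": 0}, {"fingers": -1, "tx": 0, "ty": 0, "tz": 0.03, "roll": 0}, {"fingers": -1, "tx": 0, "ty": 0, "tz": 0.03, "roll": 0}, {"fingers": -1, "tx": 0, "ty": 0, "tz": 0, "roll": 0}]}}

```text
clock: 7.12
tcp_pos: [0.5616, -0.008, 0.1026]
tcp_rot: [0.0, 0.981, 0.194, 0.0]
wrist_force: [0.7, -0.7, -0.4]
grip_width: 0.004
grip_force: 0.0
```

Force is near zero, so the knob has snapped in. A short press to make sure it's seated, then retreat and verify.

Emit:
{"method": "arm_command", "body": {"deltas": [{"fingers": -1, "tx": 0, "ty": 0, "tz": 0.005, "roll": 0}, {"fingers": -1, "tx": 0, "ty": 0, "tz": 0, "roll": 0}, {"fingers": -1, "tx": 0, "ty": 0, "tz": -0.15, "roll": 0}, {"fingers": -1, "tx": 0, "ty": 0, "tz": -0.25, "roll": 0}, {"fingers": -1, "tx": 0, "ty": 0, "tz": -0.1, "roll": 0}, {"fingers": -1, "tx": 0, "ty": 0, "tz": 0, "roll": 0}]}}

```text
clock: 7.88
tcp_pos: [0.5624, -0.0079, 0.2031]
tcp_rot: [0.001, 0.981, 0.194, 0.002]
wrist_force: [-1.1, -0.0, -0.2]
grip_width: 0.0
grip_force: 0.0
```

```bash
python3 k.py s3
```

```text
257 z max,95,50 0.10401512646853028 [0.10292602 0.09828241]
7.925 [ 0.56114686 -0.00779821  0.20120106] [ 0.44955263 -0.7865723  -0.94908418]
```

View pics/s3.png

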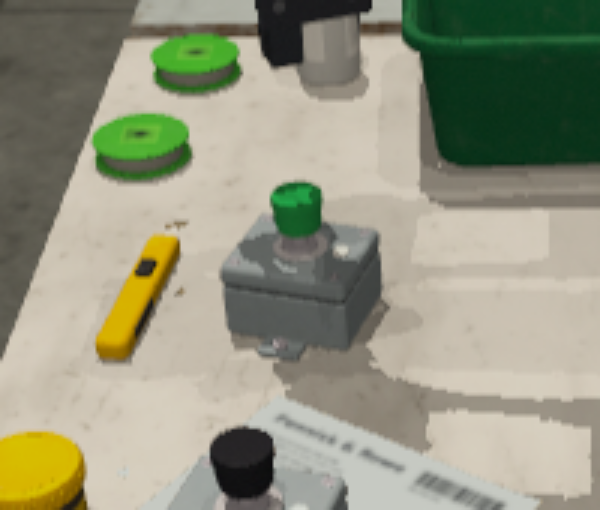

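The green knob at (297,208) in the crop is back in, with its top at the starting height. The black knob is unchanged.

```bash
python3 -c "from cell import arm; print(arm.hand_in())"
```

```text
the job is handed in; nothing more can be done
None
```

I pulled the green knob out, it stood out by itself untouched, and I pushed it fully back in; I never touched the black knob, and the job was handed in at about 8 s (no verdict was returned).

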